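Fan the weld test coupons along the inspection tray

TASK

Lift the retaining bar out of the rack's two open brackets and lay it flat on the bench, touching neither rack nor tray. Then take the three steel coupons it held and fan them along the raised bed of the inspection tray like roof shingles, shortest first: the shortest has one long side on the bed and leans on the starter strip, and each next longer one has a long side on the bed and laps about a third of its 40 mm width over the one before, all centred and square across the bed. Let go of everything and leave the spray can, tape measure, clamp and square where they are.

Things in the scene. Friction and masses are not known exactly. Their poses are not given: they have to be found in the camera images.
- rack: Grey steel rack, fixed. Origin: centre of underside; long in y. Foot 70 (x) x 198 (y) x 4 mm. Rail 30 wide (x), top at z 28; a coupon lies flat across it in each of 3 bays (y -52, 0, 52; 49 wide, ribs 4 high), its length along x within 5 deg, ends overhanging in free air. U brackets open upwards at y -92 and 92 (12 thick): slot 24 wide (x), seat z 36, top z 52.
- bar: Dark steel retaining bar, loose, about 300 g: flat bar 20 (x) x 200 (y) x 8 mm (z), with an upright lug on the middle of its top, 10 thick (x) x 40 long (y) x 40 mm high (lug top at z 48). Origin: centre of underside. At the start it lies in the rack's brackets along the rack's y, 2 mm above the coupons; lifts straight up.
- tray: Aluminium tray, fixed. Origin: centre of underside. Pan 150 (x) x 200 (y) x 4 mm, lip all round to z 12. Along its middle a raised bed 30 wide (x) x 180 long (y), top at z 28. Across the bed near its +y end a dark starter strip, 6 mm high above the bed, from y 65 to 77. The row starts at the strip and grows towards -y. Nothing else stands in the pan.
- start (a point): Point on the tray: on top of the bed (28 mm above the tray's origin), mid-width, at the foot of the starter strip's edge that faces the row. Axes as the tray's.
- coupon_a: Plain bare-steel weld test coupon, a flat plate 42 (x) x 40 (y) x 6 mm (z), about 79 g nominal; the shortest of the three. Origin: its centre. Which bay of the rack it starts in varies.
- coupon_b: Plain bare-steel weld test coupon, a flat plate 54 (x) x 40 (y) x 6 mm (z), about 102 g nominal; the middle one. Origin: its centre. Which bay of the rack it starts in varies.
- coupon_c: Plain bare-steel weld test coupon, a flat plate 66 (x) x 40 (y) x 6 mm (z), about 124 g nominal; the longest. Origin: its centre. Which bay of the rack it starts in varies.
- spray_can: Bystander: upright anti-spatter spray can, 60 mm diameter, 180 mm tall. Origin: centre of its underside.
- tape_measure: Bystander: black tape measure standing on the bench, 80 (x) x 34 (y) x 55 mm high. Origin: centre of its underside.
- clamp: Bystander: steel locking C-clamp lying flat, about 210 (x) x 110 (y) x 20 mm. Origin: at its pivot, on the bench; jaws towards +x (98 mm), handles towards -x (112 mm).
- square: Bystander: triangular aluminium speed square lying flat, about 155 (x) x 145 (y) x 18 mm. Origin: near its middle, on the bench.
There are look-alikes about, which are no part of the job. What is shaped like the rack but blue is not meant.

How it is judged:
By the outcome, as a careful person would: the job done as asked, in the order asked, and still so for the second after the job is handed in, with the robot touching nothing.
It also fails if it takes over 69 s, if anything falls off the work surface, if the arm or the gripper's body presses on something with over 40 N, if the wrist force passes 120 N, or if a joint passes its speed limit or range.

ROBOT

A 6-joint arm with a two-finger parallel gripper is mounted at the origin on the work surface. World frame = base frame: x ahead of the robot, y to its left, z up, the work surface at z = 0. Lengths are in m, angles in rad, forces in N, time in s.
With the tool pointing down it reaches from about 0.25 to 0.775 m from the base axis. Payload 4 kg.
Tool frame: the origin (TCP) lies at the very end of the fingers, on their centre line; the grasp point (between the pads) lies 19 mm behind it; z points along the fingers, y is the line along which they close (so a half turn about z gives the same grasp; the last joint's range is limited). The gripper opens to 94 mm and grips with 3 to 60 N. Pads are 16 mm wide; open, the fingers measure 119 mm over their backs; the gripper's body (75 mm by 177 mm) begins 78 mm behind the grasp point.
Start: joints at [1.138, 0.087, 1.371, -0, 1.684, -0.103], TCP at [0.178, 0.52, 0.206] pointing down, gripper open.
Joint ranges: [-3.1, 3.1], [-0.76, 2.03], [0.27, 2.55], [-1.08, 4.22], [0.17, 2.65], [-2.57, 2.57]. Speed limits (rad/s): [2.79, 2.79, 3.14, 3.14, 3.14, 3.14].

INTERFACE

Orientations are given as [roll, pitch, yaw] about the fixed x, y, z axes, in that order (R = Rz(yaw) Ry(pitch) Rx(roll)).
In Python, from bench import robot, vision gives the robot as it stands.
- The arm moves only by the shell command python3 -m crank 'ROWS'. ROWS is JSON, a list of rows, each a list of 3 entries, a list of its own where there are three numbers: the closure, from 0 (fully open) to 1 (shut), then the shift along the tool's x, y, z in m, then the turn, a rotation vector about the tool's x, y, z in degrees. A call has 1 to 8 rows; each row shifts and turns the commanded pose from where the row before left it, along the tool's axes as they then stand; what a row does not reach is not made up. A row lasts 1/10 s, in which the tool goes at most 50 mm and 8.59 degrees, less where a joint would pass 70% of its speed; a pose out of reach is approached as far as the arm can. A call with a gripper value outside its range is refused whole. The fingers move at their own pace and stop on an object; the grip force is fixed at half the most. Time passes only in rows, so rows that do not move let the fingers close. It gives the time, the measured TCP pose, the force, the opening and the grip force at its end, in the units of the state.
- robot.get_obs(): the state, without advancing time (a new reading comes with each control period).
- vision.snapshot(name): name is "scene" or "side" or "wrist"; returns a dict with "color" (480x640x3 uint8, red, green, blue), "z_map" (480x640 float32, m along the optical axis (not along the pixel's ray), 0 where there is no reading), "fx", "fy", "cx", "cy" (pixels), "dist" ([k1, k2, p1, p2, k3] as OpenCV has them; the pictures are not rectified), "R" (3x3) and "t" (3): a world point X has camera coordinates R X + t. Camera axes: x right, y down, z forward; pixel columns grow to the right and rows downward; lengths in m; the calibration is good to about 2 mm. A picture is of the moment at which its call begins.
- robot.close_job(): hands the job in; it is judged then, once.
The state is a dict: "time": time; "joint_positions": joint angles; "qvel": joint speeds; "joint_torque": joint torques, N m; "tool_pos": TCP position; "ee_rot": TCP orientation; "wrist_force": force on the tool from outside, world axes, zero at the start; "wrist_torque": the same for the moment, N m; "width": finger opening in m; "finger_force": force on a finger pad.
Only numpy, scipy, OpenCV 4.12 (cv2) and the standard library are available. Lean on these libraries where they do the work, as an engineer would, in place of code of your own. Each camera call takes 0.05 s, during which the arm holds its last target. There are 200 camera calls.

## Working session

There is one attempt and no reset: what is moved stays moved. The work goes in short steps, Python scripts to look and compute and a shell command to move; the robot and the scene stay as the last step left them, time stands still between calls to the robot, and variables do not carry over. Pictures are saved under pics/ and viewed, at most 10 in all, crops included, and the job is handed in when it is done.

```bash
ls; mkdir -p pics; python3 - <<'E'
from bench import robot, vision
import cv2,numpy as np
o=robot.get_obs();print({k:np.round(v,3).tolist() for k,v in o.items()})
ims=[]
for n in("scene","side"):
    s=vision.snapshot(n);np.savez(f"pics/{n}0.npz",**s);cv2.imwrite(f"pics/{n}0.png",s["color"][:,:,::-1])
    R=np.array(s["R"]);print(n,s["fx"],np.round(-R.T@s["t"],3),np.round(R[2],2),s["dist"])
E
```

```text
pics
{'time': 0.0, 'joint_positions': [1.138, 0.088, 1.372, 0.0, 1.684, -0.103], 'qvel': [0.001, -0.002, -0.0, -0.0, 0.001, -0.001], 'joint_torque': [0.0, -34.017, -30.243, 0.072, 0.033, -0.0], 'tool_pos': [0.178, 0.52, 0.204], 'ee_rot': [-3.139, -0.0, 2.812], 'wrist_force': [0.123, 0.295, 0.026], 'wrist_torque': [-0.008, -0.026, 0.029], 'finger_force': 0.0, 'width': 0.094}
scene 554.1724086978496 [ 1.392 -0.719  1.005] [-0.56  0.5  -0.66] [-0.11521744  0.          0.          0.          0.        ]
side 575.387697407468 [ 0.253 -1.093  0.813] [ 0.23  0.81 -0.55] [-0.18854946  0.          0.          0.          0.        ]
```

View pics/scene0.png

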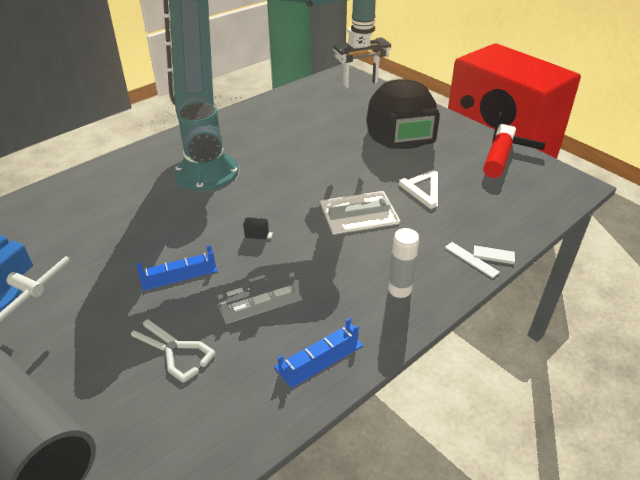

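View pics/side0.png

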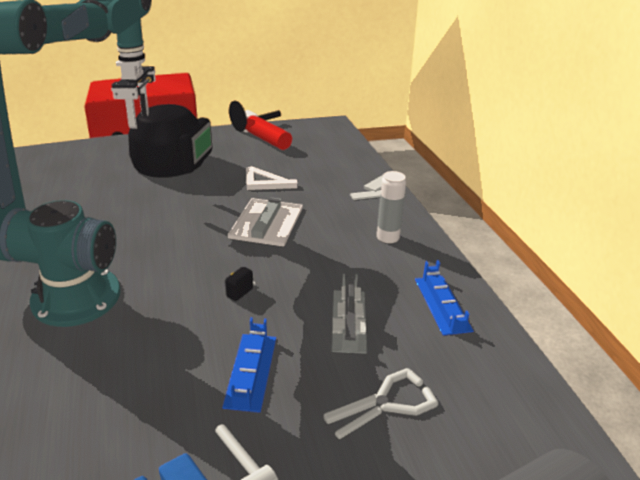

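Candidates for the rack: grey at scene (258,297) / side (350,312), blue ones at scene (177,270) and (318,355). By the description it is the grey one. The tray is at scene (360,212) / side (266,222). Next, a close crop of each.

```bash
cat > h.py <<'E'
import numpy as np, cv2
def K(s): return np.array([[s["fx"],0,s["cx"]],[0,s["fy"],s["cy"]],[0,0,1.]],float)
def und(s,uv): return cv2.undistortPoints(np.float64(uv).reshape(-1,1,2),K(s),np.float64(s["dist"])).reshape(-1,2)
def plane(s,uv,z):
    "cast pixels onto world plane z"
    R=np.array(s["R"]);c=-R.T@np.array(s["t"]); d=np.c_[und(s,uv),np.ones(len(np.reshape(uv,(-1,2))))]@R
    return c+d*((z-c[2])/d[:,2])[:,None]
def cloud(s):
    R=np.array(s["R"]); v,u=np.nonzero(s["z_map"]>0); z=s["z_map"][v,u]
    p=np.c_[und(s,np.c_[u,v]),np.ones(len(u))]*z[:,None]
    return np.c_[u,v],(p-np.array(s["t"]))@R
def proj(s,X):
    r,_=cv2.Rodrigues(np.float64(s["R"]));return cv2.projectPoints(np.float64(X).reshape(-1,1,3),r,np.float64(s["t"]),K(s),np.float64(s["dist"]))[0].reshape(-1,2)
E
python3 - <<'E'
from h import *
a=dict(np.load("pics/scene0.npz"));b=dict(np.load("pics/side0.npz"))
def crop(s,x,y,w=100,h=75): return cv2.resize(s["color"][y:y+h,x:x+w,::-1],(400,300),interpolation=cv2.INTER_CUBIC)
cv2.imwrite("pics/crop0.png",np.vstack([np.hstack([crop(a,210,260),crop(b,300,280)]),np.hstack([crop(a,310,175),crop(b,215,185)])]))
for n,s,w in(("scene",a,[(215,265,305,325),(315,185,405,235)]),("side",b,[(325,270,375,355),(222,192,308,250)])):
    uv,P=cloud(s)
    for x0,y0,x1,y1 in w:
        m=(uv[:,0]>x0)&(uv[:,0]<x1)&(uv[:,1]>y0)&(uv[:,1]<y1); Q=P[m]
        print(n,"h hist",np.histogram(Q[:,2],bins=np.arange(-.01,.11,.01))[0])
        T=Q[Q[:,2]>.015]; r=cv2.minAreaRect(np.float32(T[:,:2]*1000)); print(np.round(T.mean(0),3),r)
E
```

```text
scene h hist [2042 1545  135  181  574  520   67   57   44   66    0]
[ 0.59  -0.225  0.041] ((583.7708129882812, -217.63522338867188), (201.4194793701172, 72.74268341064453), 71.75495147705078)
scene h hist [1503 1967  316  440   59    0    0    0    0    0    0]
[0.52  0.198 0.039] ((598.3262939453125, 145.55490112304688), (182.93740844726562, 392.8106994628906), 58.00374221801758)
side h hist [1699  858   57  178  692  459   53   21   20   62    0]
[ 0.578 -0.239  0.039] ((582.4617309570312, -218.89556884765625), (204.04737854003906, 65.75251770019531), 72.99485778808594)
side h hist [2100 2057  217  408   41    0    0    0    0    0    0]
[0.488 0.204 0.026] ((487.76544189453125, 208.13092041015625), (198.35403442382812, 34.817161560058594), 61.11803436279297)
```

View pics/crop0.png

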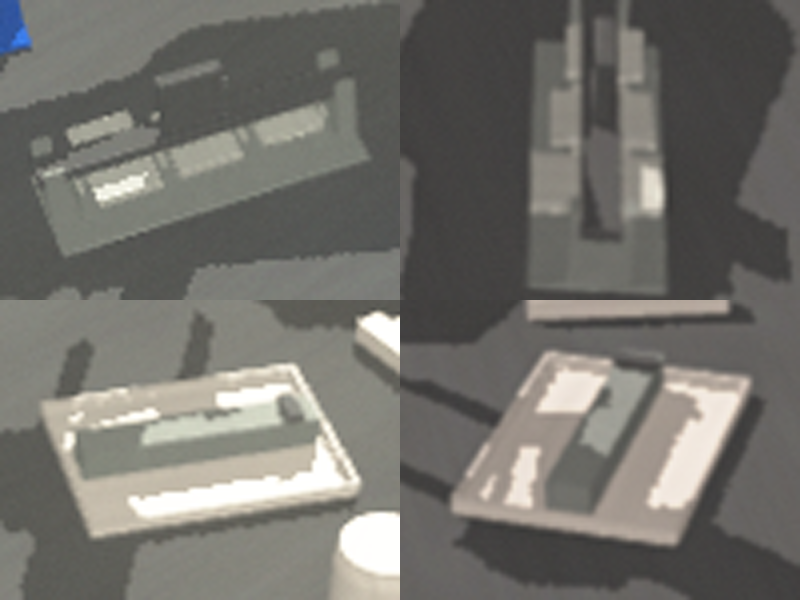

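Crop: the rack (top) is grey, with a dark bar and three bright coupons. In the side view the overhang shrinks from near to far, so probably c is nearest, then b, then a. The tray (bottom) has its dark strip at the far end (scene ~(382,202)). Now I'll check the free bench space and move over the rack.

```bash
python3 - <<'E'
from h import *
g=np.zeros((28,36),int)
for n in("scene","side"):
    uv,P=cloud(dict(np.load(f"pics/{n}0.npz")))
    P=P[(P[:,2]>.008)&(P[:,2]<.22)]
    i=((P[:,0]-.2)/.025).astype(int);j=((P[:,1]+.45)/.025).astype(int)
    k=(i>=0)&(i<28)&(j>=0)&(j<36);np.maximum.at(g,(i[k],j[k]),(P[k,2]*1000).astype(int))
print("cols y -0.45.. step .025; rows x")
for i in range(26):print("%.3f"%(.2+.025*i)," ".join("%3d"%v if v else "  ." for v in g[i]))
E
python3 -m crank '[[0,[-0.0365,-0.0334,-0.002],[0,0,0]],[0,[-0.0365,-0.0334,-0.002],[0,0,0]],[0,[-0.0365,-0.0334,-0.002],[0,0,0]],[0,[-0.0365,-0.0334,-0.002],[0,0,0]],[0,[-0.0365,-0.0334,-0.002],[0,0,0]],[0,[-0.0365,-0.0334,-0.002],[0,0,0]],[0,[-0.0365,-0.0334,-0.002],[0,0,0]],[0,[-0.0365,-0.0334,-0.002],[0,0,0]]]' && python3 -m crank '[[0,[-0.0365,-0.0334,-0.002],[0,0,0]],[0,[-0.0365,-0.0334,-0.002],[0,0,0]],[0,[-0.0365,-0.0334,-0.002],[0,0,0]],[0,[-0.0365,-0.0334,-0.002],[0,0,0]],[0,[-0.0365,-0.0334,-0.002],[0,0,0]],[0,[-0.0365,-0.0334,-0.002],[0,0,0]],[0,[-0.0365,-0.0334,-0.002],[0,0,0]],[0,[-0.0365,-0.0334,-0.002],[0,0,0]]]' && python3 -m crank '[[0,[-0.0365,-0.0334,-0.002],[0,0,0]],[0,[0,0,0],[0,0,8.05]],[0,[0,0,0],[0,0,8.05]],[0,[0,0,0],[0,0,8.05]],[0,[0,0,0],[0,0,8.05]],[0,[0,0,0],[0,0,8.05]],[0,[0,0,0],[0,0,8.05]],[0,[0,0,0],[0,0,8.05]]]' && python3 -m crank '[[0,[0,0,0],[0,0,8.05]],[0,[0,0,0],[0,0,8.05]],[0,[0,0,0],[0,0,8.05]],[0,[0,0,0],[0,0,8.05]],[0,[0,0,0],[0,0,0]]]'
python3 - <<'E'
from bench import vision
from h import *
s=vision.snapshot("wrist");np.savez("pics/w1.npz",**s);cv2.imwrite("pics/w1.png",s["color"][:,:,::-1])
R=np.array(s["R"]);print(-R.T@s["t"],np.round(R,2))
E
```

```text
cols y -0.45.. step .025; rows x
0.200   .   .   .   .   .   .   .   .   .   .   .   .   .   .   .   .   .   .   .   .   .   .   .   .   .   .   .   .   .   .   .   .   .   .   .   .
0.225   .   .   .   .   .   .   .   .   .   .   .   .   .   .   .   .   .   .   .   .   .   .   .   .   .   .   .   .   .   .   .   .   .   .   .   .
0.250   .   .   .   .   .   .   .   .   .   .   .   .   .   .   .   .   .   .   .   .   .   .   .   .   .   .   .   .   .   .   .   .   .   .   .   .
0.275   .   .   .   .   .   .   .   .   .   .   .   .   .   .   .   .   .   .   .   .   .   .   .   .   .   .   .   .   .   .   .   .   .   .   .   .
0.300   .  52  54  29   .   .   .   .   .   .   .   .   .   .   .   .   .   .   .   .   .   .   .   .   .   .   .   .   .   .   .   .   .   .   .   .
0.325   .  55  36  31  33  30  28   .   .   .   .   .   .   .  55  51   .   .   .   .   .   .   .   .   .   .   .   .   .   .   .   .   .   .   .   .
0.350   .   .  29  30  33  32  36  30  52  52   .   .   .  52  58  57   .   .   .   .   .   .   .   .   .   .   .   .   .   .   .   .   .   .   .   .
0.375   .   .   .
[... 2785 characters left out ...]
  .   .   .   .   .   9  12  14  11   .   .   .
time: 0.9
tool_pos: [0.3681, 0.1711, 0.2213]
ee_rot: [3.141, 0.0, 2.812]
wrist_force: [1.1, -0.1, -0.6]
width: 0.0938
finger_force: 0.0
time: 1.7
tool_pos: [0.558, -0.1763, 0.2369]
ee_rot: [3.141, -0.001, 2.811]
wrist_force: [1.0, 0.3, -0.2]
width: 0.0943
finger_force: 0.0
time: 2.5
tool_pos: [0.5811, -0.2177, 0.2386]
ee_rot: [-3.14, -0.001, 1.823]
wrist_force: [0.1, -0.1, 0.3]
width: 0.0942
finger_force: 0.0
time: 3.0
tool_pos: [0.5811, -0.2177, 0.2387]
ee_rot: [-3.14, -0.0, 1.267]
wrist_force: [1.1, -0.4, -0.2]
width: 0.0936
finger_force: 0.0
[ 0.60358128 -0.1440044   0.41960207] [[ 0.95 -0.3  -0.  ]
 [-0.29 -0.92  0.27]
 [-0.08 -0.25 -0.96]]
```

View pics/w1.png

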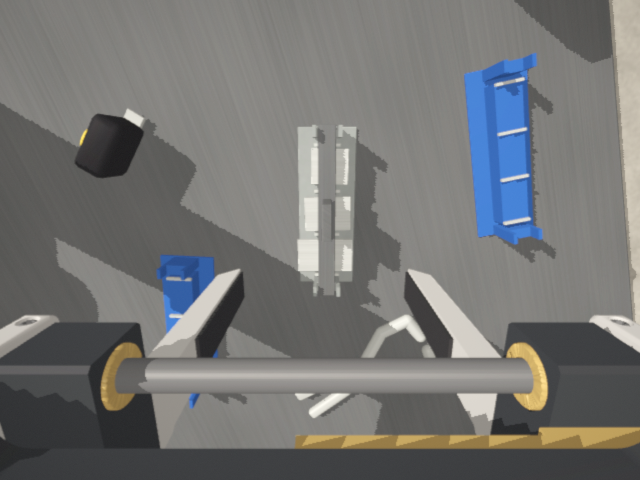

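The wrist view shows the rack at about (327,205), with its +y end at the top. The coupons grow from the top bay down: a (317–350,165), b (305–350,213), c (298–352,258). The bar runs along x≈327. Next I'll measure from an enlarged crop and the depth.

```bash
python3 - <<'E'
from h import *
s=dict(np.load("pics/w1.npz"));print(s["fx"],s["cx"],s["cy"],s["dist"])
cv2.imwrite("pics/w1c.png",cv2.resize(s["color"][115:305,285:370,::-1],None,fx=3.1,fy=3.1,interpolation=cv2.INTER_CUBIC))
uv,P=cloud(s);m=(uv[:,0]>280)&(uv[:,0]<375)&(uv[:,1]>115)&(uv[:,1]<305);Q=P[m]
print(np.histogram(Q[:,2],bins=np.arange(-.01,.11,.006)))
for lo,hi in((.002,.2),(.024,.2),(.028,.038),(.040,.048),(.048,.058),(.07,.1)):
    T=Q[(Q[:,2]>lo)&(Q[:,2]<hi)]
    if len(T)>5:print(lo,hi,len(T),cv2.minAreaRect(np.float32(T[:,:2]*1000)),np.median(T,0))
E
```

```text
330.52755364478884 323.7631029261658 238.35963927571953 [-0.00052601  0.          0.          0.          0.        ]
(array([   0, 5112, 6214,    6,   10,   14,  181, 2964,   72, 2535,  185,
          9,    9,    8,   10,  236,  127,    0,    0]), array([-0.01 , -0.004,  0.002,  0.008,  0.014,  0.02 ,  0.026,  0.032,
        0.038,  0.044,  0.05 ,  0.056,  0.062,  0.068,  0.074,  0.08 ,
        0.086,  0.092,  0.098,  0.104]))
0.002 0.2 12580 ((581.5514526367188, -228.00421142578125), (245.34642028808594, 128.59432983398438), 72.5544662475586) [ 0.58425134 -0.21249049  0.02926546]
0.024 0.2 6342 ((579.6016235351562, -215.90963745117188), (200.17037963867188, 65.69257354736328), 73.68506622314453) [ 0.58560793 -0.21725224  0.03846009]
0.028 0.038 3138 ((580.2923583984375, -215.4342041015625), (195.7820281982422, 65.703369140625), 73.26097106933594) [ 0.58517685 -0.22617     0.03566791]
0.04 0.048 2555 ((579.7703857421875, -215.906494140625), (200.16709899902344, 31.8062744140625), 74.56603240966797) [ 0.58854404 -0.19471568  0.04574523]
0.048 0.058 207 ((583.130615234375, -216.29153442382812), (196.05313110351562, 31.520044326782227), 72.35102844238281) [ 0.58938663 -0.19713715  0.0534785 ]
0.07 0.1 381 ((582.9707641601562, -216.42587280273438), (39.61497116088867, 9.391210556030273), 72.64427947998047) [ 0.58325851 -0.21435555  0.08566588]
```

View pics/w1c.png

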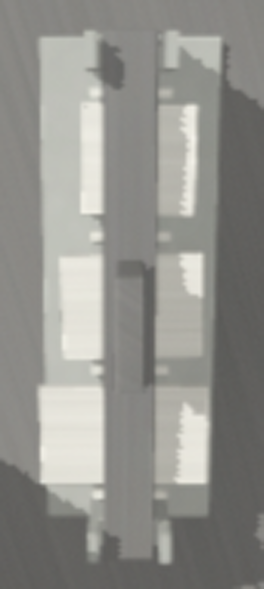

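The lug top gives the rack centre as (0.583,-0.216) with yaw 72.6°, which matches the other heights. Grasp and lift the bar.

```bash
python3 -m crank '[[0,[0.0018,0.0014,0.045],[0,0,0]],[0,[0,0,0.045],[0,0,0]],[0,[0,0,0.045],[0,0,0]],[0,[0,0,0.04],[0,0,0]],[0,[0,0,0.01],[0,0,0]],[0,[0,0,0],[0,0,0]],[1,[0,0,0],[0,0,0]],[1,[0,0,0],[0,0,0]]]' && python3 -m crank '[[1,[0,0,0],[0,0,0]],[1,[0,0,0],[0,0,0]],[1,[0,0,0],[0,0,0]],[1,[0,0,0],[0,0,0]],[1,[0,0,0],[0,0,0]]]'
```

```text
time: 3.85
tool_pos: [0.5853, -0.2174, 0.058]
ee_rot: [3.136, 0.001, 1.267]
wrist_force: [0.9, -0.7, -0.0]
width: 0.0813
finger_force: 0.0
time: 4.35
tool_pos: [0.5831, -0.2165, 0.0544]
ee_rot: [-3.141, -0.0, 1.266]
wrist_force: [-0.5, 0.1, -0.4]
width: 0.0413
finger_force: 0.0
```

```bash
python3 -m crank '[[1,[0,0,0],[0,0,0]],[1,[0,0,0],[0,0,0]],[1,[0,0,0],[0,0,0]],[1,[0,0,0],[0,0,0]],[1,[0,0,0],[0,0,0]],[1,[0,0,0],[0,0,0]]]' && python3 -m crank '[[1,[0,0,-0.02],[0,0,0]],[1,[0,0,-0.04],[0,0,0]],[1,[0,0,-0.03],[0,0,0]],[1,[0,0,0],[0,0,0]]]'
```

```text
time: 4.95
tool_pos: [0.5833, -0.2165, 0.0544]
ee_rot: [3.141, -0.0, 1.266]
wrist_force: [0.2, -0.9, -0.4]
width: 0.0098
finger_force: 30.0
time: 5.35
tool_pos: [0.5858, -0.2177, 0.15]
ee_rot: [3.132, 0.001, 1.266]
wrist_force: [0.2, 0.1, -1.4]
width: 0.0098
finger_force: 30.0
```

```bash
python3 -m crank '[[1,[0.0378,-0.027,0],[0,0,0]],[1,[0.0378,-0.027,0],[0,0,0]],[1,[0.0378,-0.027,0],[0,0,0]],[1,[0.0378,-0.027,0],[0,0,0]],[1,[0,0,0.03],[0,0,0]],[1,[0,0,0.04],[0,0,0]],[1,[0,0,0.03],[0,0,0]],[1,[0,0,0.015],[0,0,0]]]' && python3 -m crank '[[1,[0,0,0.005],[0,0,0]],[1,[0,0,0.003],[0,0,0]],[1,[0,0,0],[0,0,0]]]'
```

```text
time: 6.15
tool_pos: [0.5208, -0.0388, 0.0231]
ee_rot: [-3.131, 0.001, 1.267]
wrist_force: [0.5, 0.3, -1.4]
width: 0.0095
finger_force: 30.0
time: 6.45
tool_pos: [0.5254, -0.0399, 0.0213]
ee_rot: [-3.141, -0.0, 1.266]
wrist_force: [-0.3, 0.4, -2.1]
width: 0.0101
finger_force: 30.0
```

```bash
python3 -m crank '[[1,[0,0,0.0015],[0,0,0]],[1,[0,0,0.0015],[0,0,0]],[1,[0,0,0],[0,0,0]]]'
```

```text
time: 6.75
tool_pos: [0.5258, -0.0399, 0.019]
ee_rot: [3.141, -0.0, 1.266]
wrist_force: [-0.3, 0.1, -2.3]
width: 0.0099
finger_force: 30.0
```

```bash
python3 -m crank '[[1,[0,0,0.001],[0,0,0]],[0,[0,0,0],[0,0,0]],[0,[0,0,0],[0,0,0]],[0,[0,0,0],[0,0,0]],[0,[0,0,-0.02],[0,0,0]],[0,[0,0,-0.045],[0,0,0]],[0,[0,0,-0.045],[0,0,0]],[0,[0,0,-0.03],[0,0,0]]]' && python3 -m crank '[[0,[-0.0378,0.027,0],[0,0,0]],[0,[-0.0378,0.027,0],[0,0,0]],[0,[-0.0378,0.027,0],[0,0,0]],[0,[-0.0378,0.027,0],[0,0,0]],[0,[-0.03,0,0],[0,0,0]],[0,[0,0,0],[0,0,0]],[0,[0,0,0],[0,0,0]]]'
python3 - <<'E'
from bench import vision
from h import *
s=vision.snapshot("wrist");np.savez("pics/w2.npz",**s)
cv2.imwrite("pics/w2.png",s["color"][:,:,::-1])
E
```

```text
time: 7.55
tool_pos: [0.5267, -0.04, 0.1613]
ee_rot: [3.137, -0.001, 1.266]
wrist_force: [0.3, -0.1, 0.9]
width: 0.0622
finger_force: 0.0
time: 8.25
tool_pos: [0.5741, -0.2453, 0.1572]
ee_rot: [-3.141, -0.001, 1.265]
wrist_force: [-0.9, -0.1, -0.2]
width: 0.0939
finger_force: 0.0
```

View pics/w2.png

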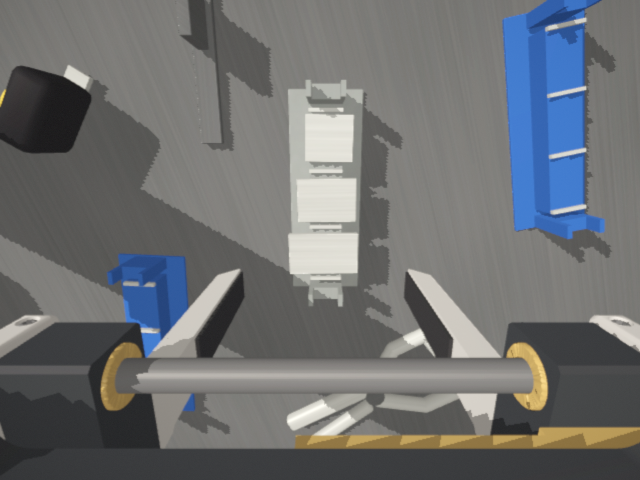

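The bar lies flat at (208,70), clear of the rack. The coupons are exposed: a at (329,137), b at (326,200), c at (323,253). Measuring them now.

```bash
python3 - <<'E'
from h import *
s=dict(np.load("pics/w2.npz"))
g=s["color"].min(2);print(g[137,329],g[200,326],g[100,326],g[200,293])
m=np.zeros_like(g);m[105:276,285:362]=(g[105:276,285:362]>195)
m=cv2.morphologyEx(m,cv2.MORPH_OPEN,np.ones((7,7),np.uint8))
n,L,st,ce=cv2.connectedComponentsWithStats(m)
o=np.array([.5741,-.2453]);a=np.deg2rad(72.55);B=np.array([[np.cos(a),np.sin(a)],[np.sin(a),-np.cos(a)]])
for i in range(1,n):
    if st[i,4]<300: continue
    c=cv2.findContours((L==i).astype(np.uint8),0,1)[0][0].reshape(-1,2)
    w=plane(s,c,.034);r=cv2.minAreaRect(np.float32(w[:,:2]*1000));print(st[i],np.round(r[0],1),np.round(r[1],1),round(r[2],1),"tool dxy",np.round(B@(np.array(r[0])/1000-o),4))
uv,P=cloud(s);m=(uv[:,0]>285)&(uv[:,0]<365)&(uv[:,1]>105)&(uv[:,1]<276);T=P[m]
for lo,hi in((105,166),(174,224),(232,276)):
    k=(uv[:,0]>285)&(uv[:,0]<365)&(uv[:,1]>lo)&(uv[:,1]<hi)&(P[:,2]>.0325);T=P[k];r=cv2.minAreaRect(np.float32(T[:,:2]*1000));print(k.sum(),np.median(T[:,2]),r)
E
```

```text
219 212 100 180
[ 305  114   48   48 2217] [ 602.5 -165.1] [39.6 41.5] 71.6 tool dxy [0.085  0.0031]
[ 297  179   59   43 2492] [ 583.8 -217.1] [39.1 53.7] 72.5 tool dxy [0.0298 0.0008]
[ 289  234   68   40 2639] [ 565.4 -265.4] [39.8 64.7] 73.4 tool dxy [-0.0218 -0.0023]
2400 0.03562440210604567 ((603.4463500976562, -162.66287231445312), (44.614376068115234, 42.15767288208008), 72.40264892578125)
2533 0.03571923661746122 ((583.7750854492188, -217.0108184814453), (40.30929183959961, 53.896331787109375), 73.75472259521484)
2760 0.0357927507249636 ((565.4719848632812, -265.280517578125), (40.566890716552734, 65.94694519042969), 72.7898941040039)
```

```bash
python3 -m crank '[[0,[0.0425,0.0016,0],[0,0,0]],[0,[0.0425,0.0016,0],[0,0,0]],[0,[0,0,0.045],[0,0,0]],[0,[0,0,0.045],[0,0,0]],[0,[0,0,0.035],[0,0,0]],[0,[0,0,0.017],[0,0,0]],[0,[0,0,0],[0,0,0]],[1,[0,0,0],[0,0,0]]]' && python3 -m crank '[[1,[0,0,0],[0,0,0]],[1,[0,0,0],[0,0,0]],[1,[0,0,0],[0,0,0]],[1,[0,0,0],[0,0,0]],[1,[0,0,0],[0,0,0]],[1,[0,0,0],[0,0,0]],[1,[0,0,0],[0,0,0]],[1,[0,0,0],[0,0,0]]]'
```

```text
time: 9.1
tool_pos: [0.6032, -0.1637, 0.0163]
ee_rot: [3.141, -0.0, 1.268]
wrist_force: [1.2, -0.3, 0.0]
width: 0.0888
finger_force: 0.0
time: 9.9
tool_pos: [0.6029, -0.1651, 0.0156]
ee_rot: [3.141, -0.0, 1.266]
wrist_force: [-0.2, -0.2, 0.5]
width: 0.0416
finger_force: 30.0
```

```bash
python3 -m crank '[[1,[0,0,-0.02],[0,0,0]],[1,[0,0,-0.04],[0,0,0]],[1,[0,0,-0.05],[0,0,0]],[1,[0,0,-0.05],[0,0,0]],[1,[0.0304,-0.0298,0],[0,0,0]],[1,[0.0304,-0.0298,0],[0,0,0]],[1,[0.0304,-0.0298,0],[0,0,0]],[1,[0.0304,-0.0298,0],[0,0,0]]]' && python3 -m crank '[[1,[0.0304,-0.0298,0],[0,0,0]],[1,[0.0304,-0.0298,0],[0,0,0]],[1,[0.0304,-0.0298,0],[0,0,0]],[1,[0.0304,-0.0298,0],[0,0,0]],[1,[0,0,0],[0,0,5.75]],[1,[0,0,0],[0,0,5.75]],[1,[0,0,0],[0,0,0]],[1,[0,0,0],[0,0,0]]]'
python3 - <<'E'
from bench import vision
from h import *
s=vision.snapshot("wrist");np.savez("pics/w3.npz",**s)
cv2.imwrite("pics/w3.png",s["color"][:,:,::-1])
E
```

```text
time: 10.7
tool_pos: [0.5242, -0.012, 0.175]
ee_rot: [-3.141, -0.0, 1.266]
wrist_force: [0.0, 1.4, -1.1]
width: 0.0418
finger_force: 30.0
time: 11.5
tool_pos: [0.4479, 0.1384, 0.1752]
ee_rot: [-3.141, 0.0, 1.068]
wrist_force: [-0.2, 1.0, -0.7]
width: 0.0417
finger_force: 30.0
```

View pics/w3.png

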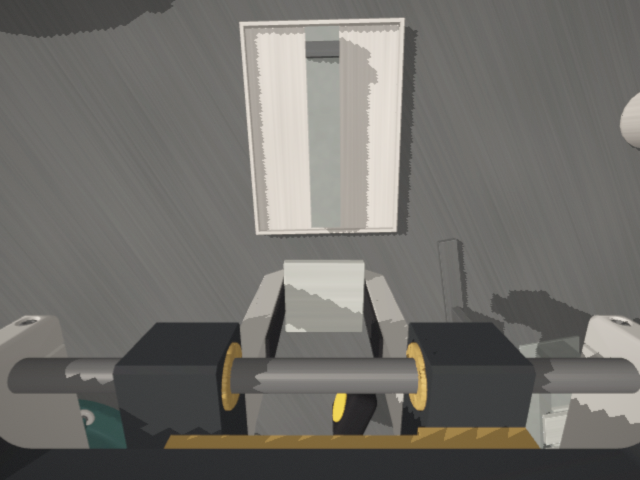

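The tray lip corners are at about (242,23), (404,19), (398,234) and (257,236). The strip is at (323,48), with its front foot near row 57, and the coupon is held level at (324,296).

```bash
python3 - <<'E'
from h import *
s=dict(np.load("pics/w3.npz"));g=s["color"].min(2).astype(int)
hsv=cv2.cvtColor(s["color"],cv2.COLOR_RGB2HSV)
# tray outline on lip plane: threshold vs bench
m=np.zeros(g.shape,np.uint8);m[12:243,230:415]=(g[12:243,230:415]>125)
m=cv2.morphologyEx(m,cv2.MORPH_CLOSE,np.ones((5,5)));n,L,st,_=cv2.connectedComponentsWithStats(m);i=1+st[1:,4].argmax()
c=max(cv2.findContours((L==i).astype(np.uint8),0,1)[0],key=cv2.contourArea).reshape(-1,2)
r=cv2.minAreaRect(np.float32(plane(s,c,.012)[:,:2]*1000));print("tray",r)
# strip rows profile
print("col323",g[36:66,323].tolist())
print("row49",g[49,300:346].tolist());print("row100",s["color"][100,300:346,0].tolist())
for row in(80,120,160,200):
    print(row,(s["color"][row,300:346,0].astype(int)).tolist()[::1]) if row==200 else None
uv,P=cloud(s)
k=(uv[:,0]>300)&(uv[:,0]<346)&(uv[:,1]>30)&(uv[:,1]<235)&(P[:,2]>.022)&(P[:,2]<.05);T=P[k];print("bed",k.sum(),np.median(T[:,2]),cv2.minAreaRect(np.float32(T[:,:2]*1000)))
k2=k&(P[:,2]>.033);T=P[k2];print("strip",k2.sum(),np.median(T[:,2]),cv2.minAreaRect(np.float32(T[:,:2]*1000)))
k=(uv[:,0]>270)&(uv[:,0]<380)&(uv[:,1]>258)&(uv[:,1]<335)&(P[:,2]>.15);T=P[k];print("coupon",k.sum(),T.mean(0),cv2.minAreaRect(np.float32(T[:,:2]*1000)))
E
```

```text
tray ((489.56781005859375, 216.95692443847656), (202.106201171875, 152.332275390625), 62.396507263183594)
col323 [157, 157, 159, 157, 146, 113, 110, 110, 111, 109, 111, 110, 111, 111, 114, 111, 111, 111, 110, 106, 75, 74, 109, 117, 127, 155, 159, 159, 159, 159]
row49 [213, 212, 209, 208, 203, 159, 117, 111, 112, 111, 112, 112, 111, 111, 111, 110, 111, 111, 111, 111, 110, 110, 111, 111, 112, 112, 113, 113, 113, 112, 112, 112, 111, 112, 111, 112, 113, 112, 115, 133, 156, 162, 162, 160, 158, 157]
row100 [224, 225, 227, 226, 224, 222, 219, 189, 167, 165, 164, 164, 165, 165, 166, 167, 167, 166, 167, 165, 165, 165, 165, 164, 164, 166, 165, 165, 165, 165, 165, 166, 165, 165, 165, 165, 165, 166, 166, 169, 174, 178, 179, 174, 172, 171]
200 [223, 223, 224, 224, 224, 225, 225, 225, 226, 222, 195, 171, 164, 164, 164, 165, 165, 165, 164, 164, 163, 164, 165, 166, 166, 166, 165, 166, 166, 166, 165, 166, 165, 164, 164, 164, 162, 162, 162, 163, 167, 174, 175, 174, 173, 173]
bed 6259 0.029777638931709607 ((488.5968017578125, 215.30209350585938), (176.71115112304688, 30.114484786987305), 62.37854766845703)
strip 546 0.03552687745937232 ((522.0735473632812, 279.7950439453125), (12.444992065429688, 29.053136825561523), 62.3892822265625)
coupon 7455 [0.4486066 0.1406826 0.1990711] ((447.39410400390625, 138.34713745117188), (40.58219528198242, 60.138885498046875), 60.96751022338867)
```

```bash
python3 -m crank '[[1,[0,0,0],[0,0,-1.2]],[1,[0,0,0],[0,6.25,0]],[1,[0,0,0],[0,6.25,0]],[1,[0.0375,0.0002,0],[0,0,0]],[1,[0.0375,0.0002,0],[0,0,0]],[1,[0.0375,0.0002,0],[0,0,0]],[1,[0,0,0.04],[0,0,0]],[1,[0,0,0.045],[0,0,0]]]' && python3 -m crank '[[1,[0,0,0.045],[0,0,0]],[1,[0,0,0.03],[0,0,0]],[1,[0,0,0.015],[0,0,0]],[1,[0,0,0.0067],[0,0,0]],[1,[0,0,0],[0,0,0]],[1,[0,0,0],[0,0,0]]]'
```

```text
time: 12.35
tool_pos: [0.5111, 0.2528, 0.1188]
ee_rot: [3.136, -0.223, 1.09]
wrist_force: [-0.2, 0.2, -1.6]
width: 0.0414
finger_force: 30.0
time: 12.95
tool_pos: [0.5197, 0.2705, 0.0246]
ee_rot: [3.139, -0.221, 1.087]
wrist_force: [-0.6, 0.4, 0.1]
width: 0.0414
finger_force: 30.0
```

```bash
python3 -m crank '[[1,[-0.0018,-0.0018,0],[0,0,0]],[1,[0,0,0],[0,0,0]]]' && python3 -m crank '[[1,[0,0,0.0015],[0,0,0]],[1,[0,0,0],[0,0,0]]]' && python3 -m crank '[[1,[0,0,0.0015],[0,0,0]],[1,[0,0,0],[0,0,0]]]'
```

```text
time: 13.15
tool_pos: [0.5164, 0.2696, 0.0237]
ee_rot: [3.14, -0.22, 1.087]
wrist_force: [0.2, 0.5, -0.6]
width: 0.0417
finger_force: 30.0
time: 13.35
tool_pos: [0.516, 0.2698, 0.0209]
ee_rot: [3.141, -0.219, 1.087]
wrist_force: [-0.0, 0.3, -1.3]
width: 0.0415
finger_force: 30.0
time: 13.55
tool_pos: [0.5163, 0.2701, 0.0199]
ee_rot: [3.141, -0.218, 1.087]
wrist_force: [-2.4, -1.3, 3.9]
width: 0.0417
finger_force: 30.0
```

```bash
python3 -m crank '[[1,[0,0.001,-0.001],[0,0,0]],[1,[0,0,0.001],[0,0,0]],[1,[0,0,0.0003],[0,0,0]],[0,[0,0,0],[0,0,0]],[0,[0,0,0],[0,0,0]],[0,[0,0,0],[0,0,0]],[0,[0,0,0],[0,0,0]],[0,[0,0,-0.01],[0,0,0]]]' && python3 -m crank '[[0,[0,0,-0.04],[0,0,0]],[0,[0,0,-0.045],[0,0,0]],[0,[0,0,-0.045],[0,0,0]],[0,[-0.045,0,0],[0,-6.25,0]],[0,[-0.045,0,0],[0,-6.25,0]],[0,[0,0,0],[0,0,0]],[0,[0,0,0],[0,0,0]]]'
cat > meas.py <<'E'
import sys;from bench import vision
from h import *
s=vision.snapshot("wrist");np.savez(f"pics/{sys.argv[1]}.npz",**s);cv2.imwrite(f"pics/{sys.argv[1]}.png",s["color"][:,:,::-1])
C=np.array([.4896,.2169]);a=np.deg2rad(62.39);B=np.array([[np.sin(a),-np.cos(a)],[np.cos(a),np.sin(a)]])
uv,P=cloud(s);q=np.c_[(P[:,:2]-C)@B.T,P[:,2]]*1000
k=(abs(q[:,0])<40)&(q[:,1]>-90)&(q[:,1]<90)&(q[:,2]>23)&(q[:,2]<60);q=q[k]
# profile along the bed: median height and lateral extent
for y in range(-36,88,4):
    t=q[abs(q[:,1]-y)<1.5]
    if len(t)>5:print(y,"z %.1f"%np.median(t[abs(t[:,0])<12,2]),"x %.1f..%.1f"%(t[:,0].min(),t[:,0].max()))
E
python3 meas.py w4
```

```text
time: 14.35
tool_pos: [0.5146, 0.2674, 0.027]
ee_rot: [-3.139, -0.216, 1.086]
wrist_force: [-0.4, -0.5, -1.1]
width: 0.0782
finger_force: 0.0
time: 15.05
tool_pos: [0.4619, 0.1649, 0.1414]
ee_rot: [3.141, -0.002, 1.086]
wrist_force: [-0.1, 0.8, -0.5]
width: 0.0942
finger_force: 0.0
-36 z 29.7 x -14.6..14.1
-32 z 29.9 x -14.6..14.1
-28 z 29.7 x -14.5..15.0
-24 z 29.8 x -14.4..14.9
-20 z 29.8 x -14.4..14.8
-16 z 29.7 x -14.4..14.8
-12 z 29.6 x -14.3..14.7
-8 z 29.9 x -15.1..14.7
-4 z 29.6 x -15.1..14.7
0 z 29.7 x -15.0..14.6
4 z 29.6 x -14.9..14.5
8 z 29.8 x -14.9..14.5
12 z 29.8 x -14.8..14.5
16 z 29.6 x -14.7..14.4
20 z 29.7 x -14.7..14.4
24 z 29.6 x -14.7..14.3
28 z 29.8 x -14.6..14.2
32 z 29.7 x -14.5..14.2
36 z 35.2 x -21.6..19.7
40 z 36.5 x -22.3..19.5
44 z 37.4 x -22.2..19.4
48 z 38.1 x -21.9..19.2
52 z 39.0 x -21.8..19.1
56 z 39.7 x -21.6..19.7
60 z 40.6 x -21.5..19.8
64 z 41.5 x -22.3..19.6
68 z 42.3 x -21.9..19.5
72 z 43.1 x -21.8..19.3
76 z 35.5 x -14.3..14.2
80 z 29.7 x -14.6..14.4
84 z 29.7 x -14.5..14.4
```

View pics/w4.png

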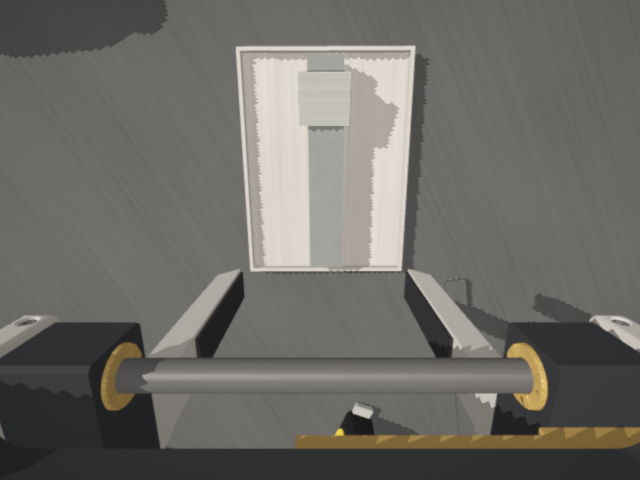

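Coupon a sits at image (325,98), leaning at about 12°, square and 1 mm off centre. Next is b.

```bash
python3 -m crank '[[0,[0,0,0],[0,0,-5.15]],[0,[0,0,0],[0,0,-5.15]],[0,[-0.0364,0.0257,0],[0,0,0]],[0,[-0.0364,0.0257,0],[0,0,0]],[0,[-0.0364,0.0257,0],[0,0,0]],[0,[-0.0364,0.0257,0],[0,0,0]],[0,[-0.0364,0.0257,0],[0,0,0]],[0,[-0.0364,0.0257,0],[0,0,0]]]' && python3 -m crank '[[0,[-0.0364,0.0257,0],[0,0,0]],[0,[-0.0364,0.0257,0],[0,0,0]],[0,[-0.0364,0.0257,0],[0,0,0]],[0,[0,0,0.03],[0,0,0]],[0,[0,0,0.02],[0,0,0]],[0,[0,0,0],[0,0,0]],[0,[0,0,0],[0,0,0]]]'
python3 - <<'E'
from bench import vision
from h import *
s=vision.snapshot("scene");np.savez("pics/scene2.npz",**s)
E
```

```text
time: 15.9
tool_pos: [0.5443, -0.0915, 0.141]
ee_rot: [3.14, -0.001, 1.267]
wrist_force: [-0.3, 0.2, -0.2]
width: 0.094
finger_force: 0.0
time: 16.6
tool_pos: [0.5844, -0.2171, 0.0908]
ee_rot: [-3.141, -0.001, 1.267]
wrist_force: [-0.6, -0.2, 0.0]
width: 0.094
finger_force: 0.0
```

```bash
python3 -m crank '[[0,[0,0,0.04],[0,0,0]],[0,[0,0,0.03],[0,0,0]],[0,[0,0,0.005],[0,0,0]],[0,[0,0,0],[0,0,0]],[1,[0,0,0],[0,0,0]],[1,[0,0,0],[0,0,0]],[1,[0,0,0],[0,0,0]],[1,[0,0,0],[0,0,0]]]' && python3 -m crank '[[1,[0,0,0],[0,0,0]],[1,[0,0,0],[0,0,0]],[1,[0,0,0],[0,0,0]]]'
```

```text
time: 17.45
tool_pos: [0.5847, -0.2178, 0.0171]
ee_rot: [3.14, 0.0, 1.266]
wrist_force: [0.5, 0.2, -0.7]
width: 0.0654
finger_force: 0.0
time: 17.75
tool_pos: [0.5843, -0.2176, 0.0162]
ee_rot: [3.141, -0.0, 1.266]
wrist_force: [0.8, -0.4, 0.4]
width: 0.0537
finger_force: 30.0
```

```bash
python3 -m crank '[[1,[0,0,-0.02],[0,0,0]],[1,[0,0,-0.05],[0,0,0]],[1,[0,0,-0.0514],[0,0,0]],[1,[0.0392,-0.0219,0],[0,0,0]],[1,[0.0392,-0.0219,0],[0,0,0]],[1,[0.0392,-0.0219,0],[0,0,0]],[1,[0.0392,-0.0219,0],[0,0,0]],[1,[0.0392,-0.0219,0],[0,0,0]]]' && python3 -m crank '[[1,[0.0392,-0.0219,0],[0,0,0]],[1,[0.0392,-0.0219,0],[0,0,0]],[1,[0.0392,-0.0219,0],[0,0,0]],[1,[0.0392,-0.0219,0],[0,0,0]],[1,[0.0392,-0.0219,0],[0,0,0]],[1,[0,0,0],[0,0,5.05]],[1,[0,0,0],[0,0,5.05]],[1,[0,0,0],[0,6.33,0]]]' && python3 -m crank '[[1,[0,0,0],[0,6.33,0]],[1,[0,0,0.04],[0,0,0]],[1,[0,0,0.04],[0,0,0]],[1,[0,0,0.02],[0,0,0]],[1,[0,0,0],[0,0,0]],[1,[0,0,0],[0,0,0]],[1,[0,0,0],[0,0,0]]]'
```

```text
time: 18.55
tool_pos: [0.5373, 0.004, 0.1354]
ee_rot: [-3.141, -0.0, 1.266]
wrist_force: [0.7, -0.3, -0.3]
width: 0.0536
finger_force: 30.0
time: 19.35
tool_pos: [0.4929, 0.2248, 0.1348]
ee_rot: [-3.14, -0.112, 1.093]
wrist_force: [-0.4, 0.3, -0.3]
width: 0.0534
finger_force: 30.0
time: 20.05
tool_pos: [0.5041, 0.2418, 0.0403]
ee_rot: [3.139, -0.223, 1.091]
wrist_force: [0.5, 0.1, 0.2]
width: 0.0535
finger_force: 30.0
```

```bash
python3 -m crank '[[1,[-0.0013,-0.0003,0.01],[0,0,0]],[1,[0,0,0.007],[0,0,0]],[1,[0,0,0],[0,0,0]],[1,[0,0,0],[0,0,0]]]' && python3 -m crank '[[1,[0,0,0.0015],[0,0,0]],[1,[0,0,0],[0,0,0]],[1,[0,0,0],[0,0,0]]]'
```

```text
time: 20.45
tool_pos: [0.5034, 0.2439, 0.0212]
ee_rot: [-3.141, -0.221, 1.09]
wrist_force: [-0.1, -0.2, -1.0]
width: 0.0535
finger_force: 30.0
time: 20.75
tool_pos: [0.5039, 0.2442, 0.0205]
ee_rot: [3.141, -0.221, 1.09]
wrist_force: [-2.1, -1.0, 3.1]
width: 0.0537
finger_force: 30.0
```

```bash
python3 -m crank '[[1,[0.0012,0.001,-0.002],[0,0,0]],[1,[0,0,0.0015],[0,0,0]],[1,[0,0,0.0008],[0,0,0]],[1,[0,0,0],[0,0,0]]]' && python3 -m crank '[[0,[0,0,0],[0,0,0]],[0,[0,0,0],[0,0,0]],[0,[0,0,0],[0,0,0]],[0,[0,0,0],[0,0,0]],[0,[0,0,-0.01],[0,0,0]],[0,[0,0,-0.03],[0,0,0]],[0,[0,0,-0.04],[0,0,0]],[0,[0,0,-0.04],[0,0,0]]]' && python3 -m crank '[[0,[-0.045,0,0],[0,-6.33,0]],[0,[-0.045,0,0],[0,-6.33,0]],[0,[0,0,0],[0,0,0]],[0,[0,0,0],[0,0,0]]]' && python3 meas.py w5
```

```text
time: 21.15
tool_pos: [0.5058, 0.2449, 0.0207]
ee_rot: [3.141, -0.222, 1.09]
wrist_force: [-1.2, -1.8, 4.3]
width: 0.0537
finger_force: 30.0
time: 21.95
tool_pos: [0.4925, 0.2212, 0.1385]
ee_rot: [-3.141, -0.221, 1.09]
wrist_force: [0.6, -0.4, -0.1]
width: 0.0941
finger_force: 0.0
time: 22.35
tool_pos: [0.4524, 0.1434, 0.1227]
ee_rot: [3.141, -0.002, 1.09]
wrist_force: [0.4, -0.2, 0.3]
width: 0.0938
finger_force: 0.0
-36 z 29.8 x -14.6..14.3
-32 z 29.8 x -14.5..14.3
-28 z 29.9 x -14.5..14.2
-24 z 29.9 x -14.4..14.9
-20 z 29.8 x -14.4..14.9
-16 z 29.5 x -14.3..14.8
-12 z 29.7 x -15.1..14.8
-8 z 29.7 x -15.0..14.7
-4 z 29.6 x -15.0..14.7
0 z 29.6 x -14.9..14.6
4 z 29.7 x -14.9..14.5
8 z 29.7 x -14.8..14.5
12 z 36.0 x -26.7..27.1
16 z 37.0 x -26.4..26.9
20 z 37.9 x -26.2..26.8
24 z 38.9 x -26.8..26.5
28 z 39.6 x -26.6..27.1
32 z 40.7 x -26.5..26.9
36 z 41.7 x -27.0..26.6
40 z 42.6 x -26.9..26.5
44 z 43.7 x -26.7..27.0
48 z 44.2 x -27.2..26.7
52 z 38.9 x -21.7..19.2
56 z 39.7 x -22.2..19.7
60 z 40.6 x -22.1..19.6
64 z 41.4 x -21.9..19.4
68 z 42.4 x -21.6..19.3
72 z 43.1 x -21.6..19.8
80 z 29.7 x -14.5..14.8
84 z 29.7 x -14.4..14.8
```

```bash
python3 -m crank '[[0,[0,0,0],[0,0,-5.05]],[0,[0,0,0],[0,0,-5.05]],[0,[-0.0396,0.0256,0],[0,0,0]],[0,[-0.0396,0.0256,0],[0,0,0]],[0,[-0.0396,0.0256,0],[0,0,0]],[0,[-0.0396,0.0256,0],[0,0,0]],[0,[-0.0396,0.0256,0],[0,0,0]],[0,[-0.0396,0.0256,0],[0,0,0]]]' && python3 -m crank '[[0,[-0.0396,0.0256,0],[0,0,0]],[0,[-0.0396,0.0256,0],[0,0,0]],[0,[-0.0396,0.0256,0],[0,0,0]],[0,[0,0,0.03],[0,0,0]],[0,[0,0,0],[0,0,0]],[0,[0,0,0],[0,0,0]]]'
```

```text
time: 23.2
tool_pos: [0.5284, -0.1312, 0.1224]
ee_rot: [3.14, -0.001, 1.267]
wrist_force: [0.9, -0.1, 1.0]
width: 0.094
finger_force: 0.0
time: 23.8
tool_pos: [0.5647, -0.2651, 0.0912]
ee_rot: [-3.139, -0.002, 1.267]
wrist_force: [-0.3, -0.4, 1.0]
width: 0.0941
finger_force: 0.0
```

```bash
python3 -m crank '[[0,[0,0.0007,0.04],[0,0,0]],[0,[0,0,0.03],[0,0,0]],[0,[0,0,0.005],[0,0,0]],[0,[0,0,0],[0,0,0]],[1,[0,0,0],[0,0,0]],[1,[0,0,0],[0,0,0]],[1,[0,0,0],[0,0,0]],[1,[0,0,0],[0,0,0]]]' && python3 -m crank '[[1,[0,0,0],[0,0,0]],[1,[0,0,0],[0,0,0]]]'
```

```text
time: 24.6
tool_pos: [0.5664, -0.2667, 0.0184]
ee_rot: [3.139, 0.0, 1.266]
wrist_force: [1.3, 0.1, 6.2]
width: 0.0654
finger_force: 28.9
time: 24.8
tool_pos: [0.5664, -0.2667, 0.0184]
ee_rot: [3.14, 0.0, 1.266]
wrist_force: [-0.5, -0.7, 4.9]
width: 0.0651
finger_force: 30.0
```

```bash
python3 -m crank '[[1,[0,0,-0.02],[0,0,0]],[1,[0,0,-0.05],[0,0,0]],[1,[0,0,-0.0537],[0,0,0]],[1,[0.0415,-0.022,0],[0,0,0]],[1,[0.0415,-0.022,0],[0,0,0]],[1,[0.0415,-0.022,0],[0,0,0]],[1,[0.0415,-0.022,0],[0,0,0]],[1,[0.0415,-0.022,0],[0,0,0]]]' && python3 -m crank '[[1,[0.0415,-0.022,0],[0,0,0]],[1,[0.0415,-0.022,0],[0,0,0]],[1,[0.0415,-0.022,0],[0,0,0]],[1,[0.0415,-0.022,0],[0,0,0]],[1,[0.0415,-0.022,0],[0,0,0]],[1,[0,0,0],[0,0,5.05]],[1,[0,0,0],[0,0,5.05]],[1,[0,0,0],[0,6.33,0]]]' && python3 -m crank '[[1,[0,0,0],[0,6.33,0]],[1,[0,0,0.03],[0,0,0]],[1,[0,0,0.03],[0,0,0]],[1,[0,0,0.02],[0,0,0]],[1,[0,0,0],[0,0,0]],[1,[0,0,0],[0,0,0]],[1,[0,0,0],[0,0,0]]]'
```

```text
time: 25.6
tool_pos: [0.5217, -0.0337, 0.1361]
ee_rot: [-3.14, 0.0, 1.266]
wrist_force: [-0.1, 0.4, -1.3]
width: 0.0657
finger_force: 30.0
time: 26.4
tool_pos: [0.4803, 0.198, 0.1357]
ee_rot: [-3.139, -0.111, 1.093]
wrist_force: [-0.1, -0.2, -0.9]
width: 0.0651
finger_force: 30.0
time: 27.1
tool_pos: [0.4893, 0.2111, 0.0605]
ee_rot: [3.14, -0.222, 1.09]
wrist_force: [0.0, 0.0, -2.2]
width: 0.0654
finger_force: 30.0
```

```bash
python3 - <<'E'
from bench import vision
from h import *
s=vision.snapshot("wrist");np.savez("pics/w6.npz",**s);cv2.imwrite("pics/w6.png",s["color"][:,:,::-1])
E
```

```text
(no output)
```

View pics/w6.png

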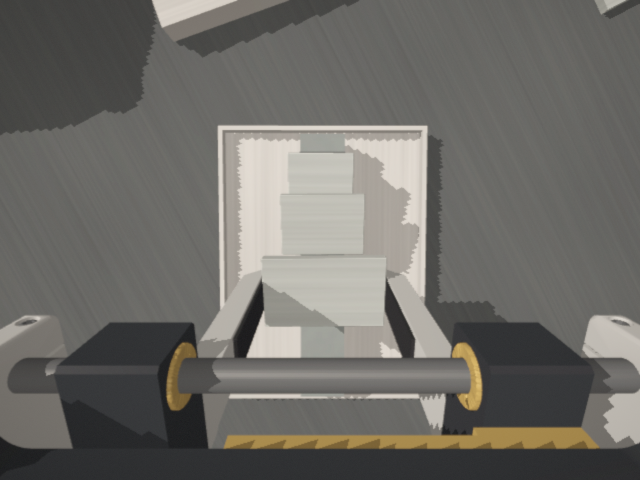

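c is held level across the row at (324,290). b (322,223) and a (320,172) are undisturbed. Lower c.

```bash
python3 -m crank '[[1,[0.0006,-0.0014,0.02],[0,0,0]],[1,[0,0,0.013],[0,0,0]],[1,[0,0,0],[0,0,0]],[1,[0,0,0],[0,0,0]],[1,[0,0,0],[0,0,0]]]' && python3 -m crank '[[1,[0,0,0.0015],[0,0,0]],[1,[0,0,0],[0,0,0]],[1,[0,0,0],[0,0,0]]]'
```

```text
time: 27.65
tool_pos: [0.4914, 0.2187, 0.028]
ee_rot: [3.14, -0.222, 1.09]
wrist_force: [0.8, -1.0, -1.6]
width: 0.0655
finger_force: 30.0
time: 27.95
tool_pos: [0.4911, 0.2189, 0.0259]
ee_rot: [3.141, -0.221, 1.09]
wrist_force: [-1.4, 0.2, -1.4]
width: 0.0654
finger_force: 30.0
```

```bash
python3 -m crank '[[1,[0.0007,0.0006,0.0015],[0,0,0]],[1,[0,0,0],[0,0,0]],[1,[0,0,0],[0,0,0]]]' && python3 -m crank '[[1,[0,0,0.001],[0,0,0]],[1,[0,0,0],[0,0,0]],[1,[0,0,0],[0,0,0]]]'
```

```text
time: 28.25
tool_pos: [0.4918, 0.2196, 0.0242]
ee_rot: [-3.141, -0.221, 1.09]
wrist_force: [1.1, 0.5, -1.4]
width: 0.0655
finger_force: 30.0
time: 28.55
tool_pos: [0.4919, 0.2197, 0.0232]
ee_rot: [-3.141, -0.221, 1.09]
wrist_force: [-0.6, -0.4, -2.0]
width: 0.0652
finger_force: 30.0
```

```bash
python3 -m crank '[[1,[0,0,0.001],[0,0,0]],[1,[0,0,0],[0,0,0]],[1,[0,0,0],[0,0,0]]]' && python3 -m crank '[[1,[0,0,0.0007],[0,0,0]],[1,[0,0,0],[0,0,0]],[1,[0,0,0],[0,0,0]]]'
```

```text
time: 28.85
tool_pos: [0.4923, 0.2199, 0.0227]
ee_rot: [3.141, -0.221, 1.09]
wrist_force: [-1.8, -0.9, 0.8]
width: 0.0656
finger_force: 30.0
time: 29.15
tool_pos: [0.4923, 0.22, 0.0226]
ee_rot: [3.141, -0.221, 1.09]
wrist_force: [-3.3, -2.5, 4.0]
width: 0.0654
finger_force: 30.0
```

Contact is exactly where predicted. Release, back off and check.

```bash
python3 -m crank '[[0,[0,0,0],[0,0,0]],[0,[0,0,0],[0,0,0]],[0,[0,0,0],[0,0,0]],[0,[0,0,0],[0,0,0]],[0,[0,0,-0.01],[0,0,0]],[0,[0,0,-0.03],[0,0,0]],[0,[0,0,-0.04],[0,0,0]],[0,[0,0,-0.04],[0,0,0]]]' && python3 -m crank '[[0,[-0.045,0,0],[0,-6.33,0]],[0,[-0.045,0,0],[0,-6.33,0]],[0,[0,0,-0.03],[0,0,0]],[0,[0,0,0],[0,0,0]],[0,[0,0,0],[0,0,0]]]' && python3 meas.py w7
python3 - <<'E'
from bench import vision
import cv2,numpy as np
s=vision.snapshot("scene");w=cv2.imread("pics/w7.png")
a=cv2.resize(s["color"][170:320,120:440,::-1],(640,300),interpolation=cv2.INTER_CUBIC)
cv2.imwrite("pics/fin.png",np.vstack([w[:300],a]))
E
```

```text
time: 29.95
tool_pos: [0.4794, 0.1964, 0.1402]
ee_rot: [-3.141, -0.221, 1.09]
wrist_force: [0.8, -0.1, 0.5]
width: 0.094
finger_force: 0.0
time: 30.45
tool_pos: [0.4398, 0.1184, 0.155]
ee_rot: [3.139, -0.002, 1.09]
wrist_force: [0.3, -0.1, 0.0]
width: 0.0937
finger_force: 0.0
-36 z 29.7 x -14.4..14.3
-32 z 29.6 x -14.4..14.3
-28 z 29.6 x -14.3..14.2
-24 z 29.6 x -15.1..14.2
-20 z 29.7 x -15.1..14.1
-16 z 36.0 x -32.9..32.8
-12 z 36.8 x -32.7..32.6
-8 z 37.8 x -33.3..32.4
-4 z 38.7 x -33.2..32.2
0 z 39.5 x -32.9..32.0
4 z 40.6 x -33.4..32.7
8 z 41.3 x -33.2..32.2
12 z 42.2 x -33.0..32.2
16 z 43.1 x -33.5..31.8
20 z 43.8 x -33.4..32.5
24 z 38.8 x -26.4..27.0
28 z 40.0 x -26.9..27.0
32 z 40.8 x -26.8..26.9
36 z 41.8 x -26.6..26.5
40 z 42.6 x -26.5..26.3
44 z 43.6 x -27.0..26.9
48 z 44.1 x -26.8..26.8
52 z 38.9 x -21.7..19.2
56 z 39.6 x -21.6..19.0
60 z 40.6 x -22.2..19.8
64 z 41.7 x -22.0..19.6
68 z 42.3 x -21.8..19.4
72 z 43.0 x -21.8..19.3
76 z 42.2 x -18.6..17.7
80 z 29.7 x -14.5..14.4
```

View pics/fin.png

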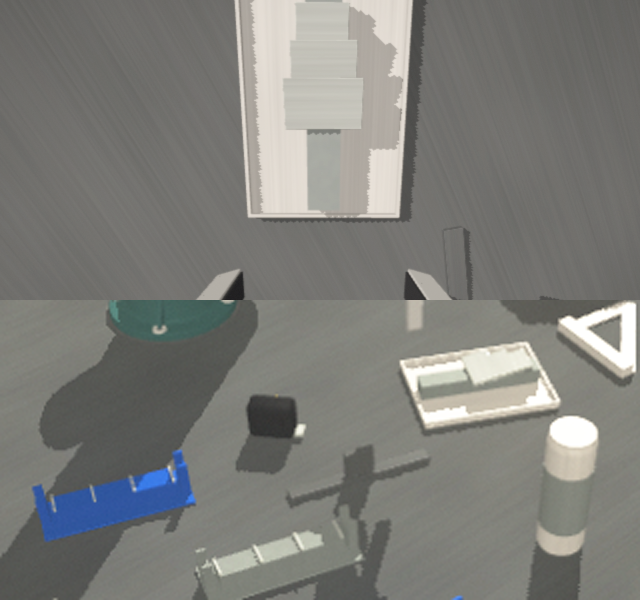

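The three shingles sit at (323,20), (323,60) and (323,103) in the upper half, square, with laps of about 13 mm. In the lower half the bar lies flat on the bench at (360,475), clear of rack and tray, and the bystanders that are in view haven't moved.

```bash
python3 -c "
from bench import robot
print(robot.close_job())"
```

```text
the job is handed in; nothing more can be done
None
```

I handed the job in at about 30 s: the bar lies flat on the bench, clear of rack and tray, and coupons a, b and c are shingled in order from the starter strip, square, laps about 13 mm, a about 1 mm off centre, with nothing held; I never reached near the bystanders, though the clamp was out of the last pictures.

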